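# Rub down a sole, then hold it under the cam press

### The job

Take the wooden rubbing block and rub the leather sole on the press down with it in a straight stroke along the middle, from beside the heel bridge to the toe, pushing down steadily with about 8 newtons all the way. Then stand the block back on its base on the bench, clear of the press, and swing the press's cam lever to its highest lift, where it stands straight upright; it springs back if let go, so finish with the gripper still holding it there. Leave everything else on the bench where it is.

Things in the scene. Friction and masses are not known exactly. Their poses are not given: they have to be found in the camera images.
- press: grey iron sole press, fixed to the bench. Origin: middle of the underside of its base plate (150 along x, 340 along y, 12 thick), z up. Heel end at +y: there a bridge with a pad underneath spans the bed (140 wide in x, from y = 90 to 140, top at z = 135). Toe end at -y; lever on the +x side. Nothing but bridge and lever stands higher than the sole
- outsole: tan leather sole, flat on top, on a sprung rubber cushion. Origin: on its upper face, above the press's origin, 93 above the bench at rest (up to 3 more if the lever starts partly raised); axes as the press. Reaches from y = 150 (heel) to -143 (toe), at least 64 wide between 120 and -115. Pressed, it sinks straight down, at most 14: about 1 N to start, then 0.9 N per mm (8 N at 7 to 8 mm)
- sole_start (a point): point on the sole's upper face on its middle line, 20 towards the heel from its origin: the block's middle starts the stroke here (the bridge begins 70 farther towards the heel)
- sole_toe (a point): point on the sole's upper face on its middle line, 110 towards the toe from its origin: the block's middle ends the stroke here
- block: loose hardwood rubbing block, about 0.16 kg, standing on the bench. Foot 74 (its x) x 40 (its y) x 16 high; on it a grip 50 (x) x 30 (y), from z = 16 to 62. Origin: middle of the underside, z up. Best held across the 30 mm, about 42 above its underside
- cam_lever (a joint): angle of the cam lever in rad. 0: rests leaning 60 degrees from upright towards the press's +y (heel). It swings up in the press's y-z plane; at 1.047 it is upright and the bed at its highest; beyond, it leans toewards and the bed sinks again (stop at 1.6). Starts between 0 and 0.25. A spring resists: 4 N at the bar at first, 7 N near upright; let go there, it falls back
- lever_bar (a point): on the axis of the lever's cross bar: round, black, 18 thick, sticking out from the lever's end parallel to the press's x, away from the press; this point is the middle of its graspable length, 30 from the lever's steel rod (14 thick), 130 from the pivot axis. Fingers pointing down can pinch it along the press's y; it turns between them as the lever swings
- lever_pivot (a point): on the lever's pivot axis, at press (119, 60, 30): the lever is upright when lever_bar is 130 straight above this point
- bed (a joint): lift of the bed by the lever's eccentric, in m: 0 with the lever at rest, 0.007 (highest) with the lever upright
- tin: bystander, to be left alone: closed round steel tin, 80 dia x 32 high (mm). Origin at its underside
- hammer: bystander, to be left alone: hammer, 260 long, lying (mm). Origin at its underside
- shoe: bystander, to be left alone: black leather shoe, about 270 x 80 x 105 high (mm). Origin at its underside
- jar: bystander, to be left alone: jar, 60 dia x 75 high, brass cap (mm). Origin at its underside
- heel: bystander, to be left alone: loose black rubber heel, about 89 x 62 x 24 high (mm). Origin at its underside
- edge_brush: bystander, to be left alone: small wooden brush, 200 long, lying (mm). Origin at its underside
- tack_box: bystander, to be left alone: open steel tack box 80 x 110 x 28 high (mm). Origin at its underside
Mind the look-alikes: they are no part of the job. Of the things that look like the block, the middle-sized one is meant.

How it is judged:
On the way, in this order (a step that is already met when the one before it is completed fails the run):
1. block pressed flat on the sole near the bridge (block's middle -2 to 45 mm heelwards of the sole's origin, within 22 mm of the middle line), with 3 to 16 N (y of block in the frame of outsole between -0.002 and 0.045 m and x of block in the frame of outsole between -0.022 and 0.022 m and angle between block's own z axis and vertical below 0.2 rad and contact force between block and outsole between 3 and 16 N), for 0.2 s.
2. still pressing with 3 to 16 N while passing 2 to 45 mm toewards of the sole's origin (y of block in the frame of outsole between -0.045 and -0.002 m and x of block in the frame of outsole between -0.022 and 0.022 m and angle between block's own z axis and vertical below 0.2 rad and contact force between block and outsole between 3 and 16 N), for 0.2 s.
3. still pressing with 3 to 16 N while passing 45 to 85 mm toewards (y of block in the frame of outsole between -0.085 and -0.045 m and x of block in the frame of outsole between -0.022 and 0.022 m and angle between block's own z axis and vertical below 0.2 rad and contact force between block and outsole between 3 and 16 N), for 0.2 s.
4. still pressing with 3 to 16 N at the toe, 85 to 140 mm toewards (y of block in the frame of outsole between -0.14 and -0.085 m and x of block in the frame of outsole between -0.022 and 0.022 m and angle between block's own z axis and vertical below 0.2 rad and contact force between block and outsole between 3 and 16 N), for 0.2 s.
5. block standing on its base on the bench, let go, clear of the press (height (world z) of block between -0.006 and 0.006 m and angle between block's own z axis and vertical below 0.1 rad and contact force between block and the fingers below 0.05 N and contact force between block and press below 0.05 N and linear speed of block below 0.02 m/s), for 0.2 s.
6. lever held upright by the gripper, bed at its highest (value of joint cam_lever between 0.907 and 1.187 rad and value of joint bed above 0.0066 m and contact force between the fingers and cam_lever above 0.5 N), for 0.2 s.
At the end, for the whole second after the job is handed in: The cam lever is held still by the fingers (over 0.5 N of contact) within 8 degrees (0.14 rad) of upright, the bed lifted over 6.6 mm of its 7 mm; the block stands at rest on its base on the bench, touching neither gripper nor press nor lever (all of step 5 and all of step 6 and velocity of joint cam_lever between -0.1 and 0.1 rad/s and contact force between cam_lever and block below 0.05 N); the arm keeps its last pose, push and grip.
It fails at once if the sole is pressed with more than 30 N (contact force between block and outsole above 30 N).
It fails at once if another thing on the bench is moved more than 40 mm (distance of any of tin, hammer, shoe, jar, heel, edge_brush, tack_box from where it was at the start of the episode above 0.04 m).
It also fails if it takes over 72 s, if anything falls off the work surface, if the arm or the gripper's body presses on something with over 40 N, if the wrist force passes 120 N, or if a joint passes its speed limit or range.

### The arm

A 6-joint arm with a two-finger parallel gripper is mounted at the origin on the work surface. World frame = base frame: x ahead of the robot, y to its left, z up, the work surface at z = 0. Lengths are in m, angles in rad, forces in N, time in s.
With the tool pointing down it reaches from about 0.3 to 1 m from the base axis. Payload 5.1 kg.
Tool frame: the origin (TCP) lies between the finger pads; the fingertips stand 11 mm ahead of it and the grasp point (between the pads) lies 8 mm behind it; z points along the fingers, y is the line along which they close (so a half turn about z gives the same grasp; the last joint's range is limited). The gripper opens to 95 mm and grips with 3 to 60 N. Pads are 20 mm wide; open, the fingers measure 119 mm over their backs; the gripper's body (75 mm by 180 mm) begins 59 mm behind the grasp point.
Start: joints at [1.09, 0.124, 1.65, -0, 1.367, -0.083], TCP at [0.252, 0.599, 0.226] pointing down, gripper open.
Joint ranges: [-2.61, 2.61], [-1.02, 2.33], [0.03, 2.71], [-1.35, 4.49], [0.32, 2.68], [-2.91, 2.91]. Speed limits (rad/s): [2.57, 2.57, 3.14, 3.14, 3.14, 3.14].

### API

Orientations are given as a unit quaternion [x, y, z, w].
In Python, from plant import env gives the robot as it stands.
- The arm moves only by the tool jog_arm, never from a script. Its argument "moves" is one flat list of numbers, 4 for each row, row after row: the shift along the tool's x, y, z in m, then the turn about the tool's z in rad. In form: [x, y, z, spin, x, y, z, spin, ...]. A call has 1 to 8 rows; each row shifts and turns the commanded pose from where the row before left it, along the tool's axes as they then stand; what a row does not reach is not made up. A row lasts 1/10 s, in which the tool goes at most 50 mm and 8.59 degrees, less where a joint would pass 70% of its speed; a pose out of reach is approached as far as the arm can. A call is refused whole if a number of a shift passes 0.05 or a number of a turn 0.15, either way. A call with a gripper value outside its range is refused whole. "grip" is the gripper command: -1 is shut, 1 is fully open, values between are in proportion, set as the call begins (left out, the last holds). The fingers move at their own pace and stop on an object; "grip_force" is the grip in N (left out, the last holds). Time passes only in rows, so rows that do not move let the fingers close. It gives the time, the measured TCP pose, the force, the opening and the grip force at its end, in the units of the state.
- env.state(): the state, without advancing time (a new reading comes with each control period).
- env.snapshot(name): name is "scene" or "side" or "wrist"; returns the picture (400x640x3 uint8, red, green, blue); there is no depth.
- env.camera_params(name): a dict with "intrinsics" (3x3 intrinsics, pixels), "origin" and "orientation" of the camera in the world; the wrist camera has in their place "tool_from_camera" (4x4, takes a point from camera to tool coordinates, whose origin is the TCP and whose axes are the flange's). Camera axes: x right, y up, looking along -z (the intrinsics and any distortion apply to the point x, -y, -z); pixel columns grow to the right and rows downward; lengths in m; the calibration is good to about 2 mm. A picture is of the moment at which its call begins: read the wrist's pose just before it. camera_params takes no time and is no camera call.
- env.close_job(): hands the job in; it is judged then, once.
The state is a dict: "time_s": time; "joints": joint angles; "qvel": joint speeds; "joint_efforts": joint torques, N m; "ee_pos": TCP position; "orientation": TCP orientation; "ft_force": force on the tool from outside, world axes, zero at the start; "ft_torque": the same for the moment, N m; "opening": finger opening in m; "grasp_force": force on a finger pad.
Only numpy, scipy, OpenCV 4.12 (cv2) and the standard library are available. Lean on these libraries where they do the work, as an engineer would, in place of code of your own. Each camera call takes 0.05 s, during which the arm holds its last target. There are 200 camera calls.

## Working session

There is one attempt and no reset: what is moved stays moved. The work goes in short steps, Python scripts to look and compute and a tool call to move; the robot and the scene stay as the last step left them, time stands still between calls to the robot, and variables do not carry over. Pictures are saved under pics/ and viewed, at most 10 in all, crops included, and the job is handed in when it is done.

Besides the shell and the picture viewer there is one more tool, called as name(argument=value, ...), one argument or row to a line, values as JSON. jog_arm: Moves the arm, as the interface text tells. Its arguments: {"type":"object","properties":{"moves":{"type":"array"},"grip":{"type":"number"},"grip_force":{"type":"number"}},"required":["moves"]}

```bash
mkdir -p pics; cat > h.py <<'E'
import numpy as np, cv2
from plant import env
from scipy.spatial.transform import Rotation as R
def save(n,f):
    im=env.snapshot(n); cv2.imwrite('pics/'+f,im[:,:,::-1]); return im
E
python3 - <<'E'
from h import *
a=save('scene','a.png');b=save('side','b.png')
cv2.imwrite('pics/ab.png',np.vstack([a,b])[:,:,::-1])
for n in('scene','side','wrist'):print(n,env.camera_params(n))
print(env.state())
E
```

```text
scene {'intrinsics': array([[444.66482805,   0.        , 313.13956269],
       [  0.        , 444.66482805, 197.28864856],
       [  0.        ,   0.        ,   1.        ]]), 'origin': array([0.95877239, 0.60371434, 1.20311619]), 'orientation': array([0.081999  , 0.25302034, 0.91787005, 0.29456992])}
side {'intrinsics': array([[459.08401775,   0.        , 324.6415378 ],
       [  0.        , 459.08401775, 200.59574618],
       [  0.        ,   0.        ,   1.        ]]), 'origin': array([ 0.09283545, -0.57328488,  1.04761314]), 'orientation': array([ 0.31695288, -0.11014188, -0.29112852,  0.89590949])}
wrist {'intrinsics': array([[346.23730182,   0.        , 324.35423472],
       [  0.        , 346.23730182, 200.45329449],
       [  0.        ,   0.        ,   1.        ]]), 'tool_from_camera': array([[ 2.97855413e-04,  9.65688599e-01,  2.59702603e-01,
         7.23381509e-02],
       [ 9.99999570e-01, -5.15586837e-04,  7.70269696e-04,
        -4.28004377e-05],
       [ 8.77739907e-04,  2.59702262e-01, -9.65688337e-01,
        -1.58672959e-01],
       [ 0.00000000e+00,  0.00000000e+00,  0.00000000e+00,
         1.00000000e+00]])}
{'time_s': 0.1, 'joints': array([ 1.09038619e+00,  1.24463953e-01,  1.65157055e+00,  3.49489337e-06,
        1.36752538e+00, -8.26362953e-02]), 'qvel': array([ 1.24540712e-04, -9.52979628e-04, -4.36550796e-03, -1.09397504e-04,
       -3.53947984e-03, -4.61325484e-05]), 'joint_efforts': array([ 1.59757907e-03, -4.18878365e+01, -3.61097968e+01,  7.77623174e-02,
        4.60873672e-02, -3.84958958e-05]), 'ee_pos': array([0.25156552, 0.59871226, 0.22447482]), 'orientation': array([ 1.97578570e-01,  9.80286561e-01, -9.44418492e-04, -2.74911055e-04]), 'ft_force': array([-0.58158148,  0.80311646, -0.81211151]), 'ft_torque': array([ 0.02185467, -0.02147817, -0.00646616]), 'grasp_force': 0.0, 'opening': 0.09525525489999019}
```

View pics/a.png

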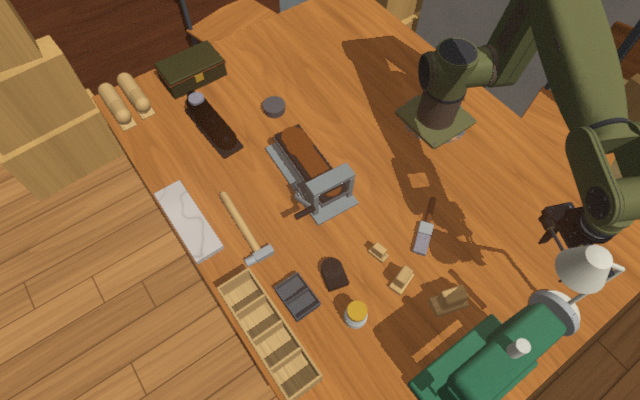

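View pics/b.png

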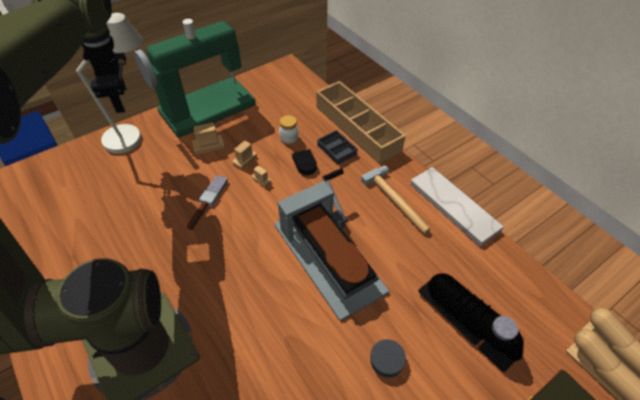

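The scene view shows three look-alike blocks at about (378,250), (402,280) and (450,298), with the middle one meant. The press lies around (315,175), heel bridge at (330,185), lever at about (300,208). The side view shows the blocks at (261,177), (244,155) and (207,137), and the press at (330,250). Next I enlarge the parts that matter.

```bash
cat >> h.py <<'E'
def ray(n,u,v,T=None):
    p=env.camera_params(n);K=p['intrinsics']
    d=np.array([(u-K[0,2])/K[0,0],-(v-K[1,2])/K[1,1],-1])
    if n=='wrist':
        M=T@p['tool_from_camera'];return M[:3,3],M[:3,:3]@d
    return p['origin'],R.from_quat(p['orientation']).apply(d)
def onz(n,u,v,z,T=None):
    o,d=ray(n,u,v,T);return o+d*(z-o[2])/d[2]
def tool():
    s=env.state();T=np.eye(4);T[:3,:3]=R.from_quat(s['orientation']).as_matrix();T[:3,3]=s['ee_pos'];return T
def tri(r1,r2):
    (o1,d1),(o2,d2)=r1,r2
    s=np.linalg.lstsq(np.c_[d1,-d2],o2-o1,rcond=None)[0]
    a,b=o1+s[0]*d1,o2+s[1]*d2
    return (a+b)/2,np.linalg.norm(a-b)
E
python3 - <<'E'
from h import *
a=cv2.imread('pics/a.png');b=cv2.imread('pics/b.png')
A=cv2.resize(a[110:320,250:480],None,fx=2.6,fy=2.6,interpolation=2)
cv2.imwrite('pics/a2.png',A)
B=cv2.resize(b[120:320,180:400],None,fx=2.7,fy=2.7,interpolation=2);cv2.imwrite('pics/b2.png',B)
for n,u,v in[('scene',378,250),('scene',402,280),('scene',450,298),('side',261,177),('side',244,155),('side',207,137)]:print(n,u,v,onz(n,u,v,.03).round(3))
E
```

```text
scene 378 250 [0.501 0.287 0.03 ]
scene 402 280 [0.505 0.395 0.03 ]
scene 450 298 [0.433 0.509 0.03 ]
side 261 177 [0.494 0.272 0.03 ]
side 244 155 [0.499 0.382 0.03 ]
side 207 137 [0.443 0.521 0.03 ]
```

View pics/a2.png

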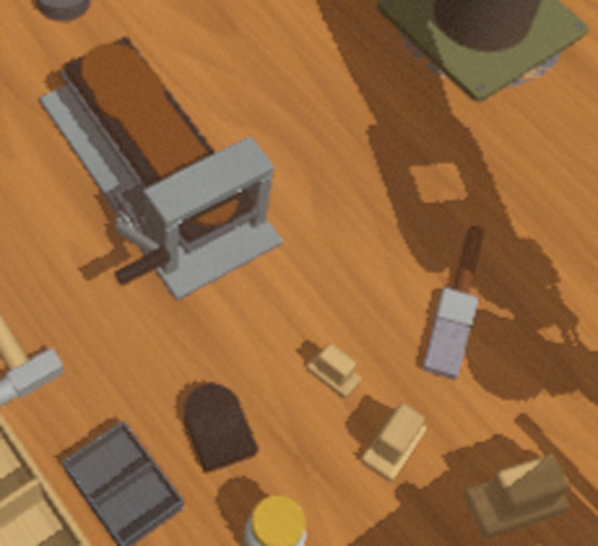

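View pics/b2.png

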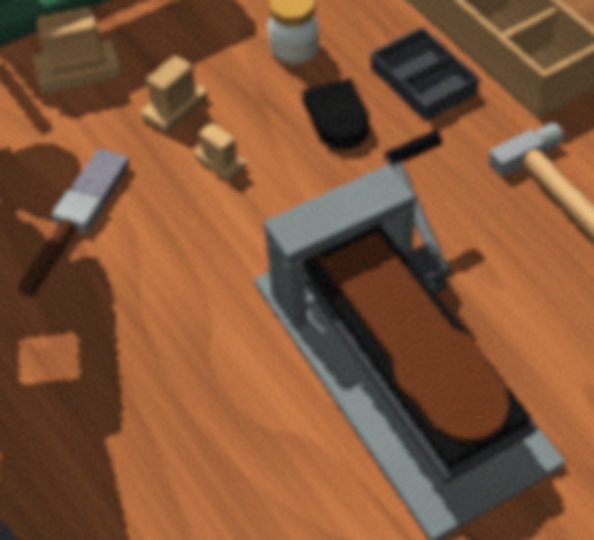

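The crops show the middle block's grip top at crop (400,430) in scene and (170,76) in side. The bridge top is about (147,190)-(272,167) in scene and (268,224)-(412,190) in side. The bar runs (120,277)-(165,256) in scene and (390,157)-(438,138) in side.

```bash
python3 - <<'E'
from h import *
S=lambda c:(250+c[0]/2.6,110+c[1]/2.6)
D=lambda c:(180+c[0]/2.7,120+c[1]/2.7)
def f(t,n,cs,z):
    P=np.array([onz(n,*(S if n=='scene' else D)(c),z) for c in cs])[:,:2]; print(t,n,P.round(4).tolist(),P.mean(0).round(4))
f('bridge','scene',[(147,190),(258,140),(272,167),(163,221)],.135)
f('bridge','side',[(268,224),(390,163),(412,190),(285,258)],.135)
f('base','scene',[(281,238),(180,296),(42,98)],.012)
f('base','side',[(435,537),(563,465),(258,283)],.012)
f('grip','scene',[(405,404),(425,418),(397,456),(377,440)],.062)
f('grip','side',[(148,80),(175,58),(193,70),(168,92)],.062)
for a,b in [((120,277),(438,138)),((165,256),(390,157))]: print('bar',tri(ray('scene',*S(a)),ray('side',*D(b))))
E
```

```text
bridge scene [[0.5739, 0.0366], [0.4336, 0.0546], [0.4434, 0.0925], [0.5827, 0.0791]] [0.5084 0.0657]
bridge side [[0.444, 0.0813], [0.5833, 0.0764], [0.5799, 0.0358], [0.4349, 0.0381]] [0.5105 0.0579]
base scene [[0.4386, 0.1199], [0.5824, 0.1128], [0.5584, -0.222]] [0.5265 0.0036]
base side [[0.4181, -0.2193], [0.558, -0.2326], [0.4406, 0.1096]] [ 0.4723 -0.1141]
grip scene [[0.4806, 0.3748], [0.4741, 0.3987], [0.5255, 0.4128], [0.5309, 0.3878]] [0.5028 0.3935]
grip side [[0.4752, 0.3876], [0.5177, 0.4011], [0.5244, 0.3722], [0.4839, 0.358]] [0.5003 0.3797]
bar (array([0.65479289, 0.09508312, 0.10989957]), np.float64(0.00639624663951146))
bar (array([0.59979892, 0.10253676, 0.1096109 ]), np.float64(0.004943332556402572))
```

jog_arm(
  moves=[-0.039, -0.0123, 0, 0, -0.039, -0.0123, 0, 0, -0.039, -0.0123, 0, 0, -0.039, -0.0123, 0, 0, -0.039, -0.0123, 0, 0, -0.039, -0.0123, 0, 0, -0.039, -0.0123, 0, 0, -0.039, -0.0123, 0, 0],
  grip=1,
)

```text
time_s: 0.9
ee_pos: [0.5022, 0.3862, 0.2251]
orientation: [0.198, 0.98, -0.0, -0.0]
ft_force: [0.3, 0.2, 0.4]
opening: 0.0947
grasp_force: 0.0
```

jog_arm(
  moves=[0, 0, 0, -0.134, 0, 0, 0, -0.134, 0, 0, 0, -0.134, 0, 0, 0, -0.134, 0, 0, 0, -0.134, 0, 0, 0, 0, 0, 0, 0, 0],
)

```text
time_s: 1.6
ee_pos: [0.5011, 0.3875, 0.2252]
orientation: [-0.134, 0.991, -0.0, -0.0]
ft_force: [0.0, -1.0, -0.7]
opening: 0.0951
grasp_force: 0.0
```

```bash
python3 - <<'E'
from h import *
T=tool(); np.save('T1.npy',T); im=save('wrist','w1.png'); print(T.round(4)); print(env.state()['joints'].round(3))
E
```

```text
[[-9.639e-01 -2.662e-01 -6.000e-04  5.011e-01]
 [-2.662e-01  9.639e-01 -4.000e-04  3.875e-01]
 [ 7.000e-04 -2.000e-04 -1.000e+00  2.252e-01]
 [ 0.000e+00  0.000e+00  0.000e+00  1.000e+00]]
[ 0.574  0.089  1.689  0.     1.365 -1.267]
```

View pics/w1.png

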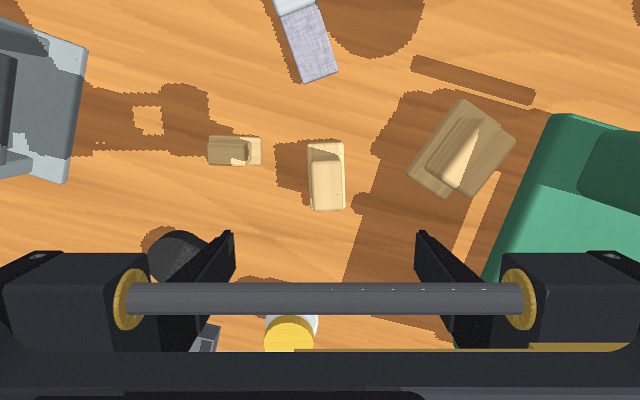

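The wrist picture shows the middle block at about (326,175), lying nearly straight in the image, and the press at left. I segment it for a finer position.

```bash
python3 - <<'E'
from h import *
T=np.load('T1.npy');im=cv2.imread('pics/w1.png')
cv2.imwrite('pics/w1c.png',cv2.resize(im[125:225,270:380],None,fx=5,fy=5,interpolation=2))
for z,l in((.062,[(314,210),(344,208),(343,172),(311,172)]),(.016,[(307,143),(342,141)])):
  for p in l: print(p,onz('wrist',*p,z,T).round(4), (T[:3,:3].T@(onz('wrist',*p,z,T)-T[:3,3])).round(4))
E
```

```text
(314, 210) [0.5265 0.3835 0.062 ] [-0.0235 -0.0106  0.1632]
(344, 208) [0.5168 0.411  0.062 ] [-0.0214  0.0184  0.1632]
(343, 172) [0.4832 0.4001 0.062 ] [0.0139 0.017  0.1632]
(311, 172) [0.4912 0.3711 0.062 ] [ 0.0139 -0.0132  0.1632]
(307, 143) [0.471  0.3596 0.016 ] [ 0.0364 -0.0189  0.2092]
(342, 141) [0.4591 0.3945 0.016 ] [0.0385 0.0179 0.2092]
```

View pics/w1c.png

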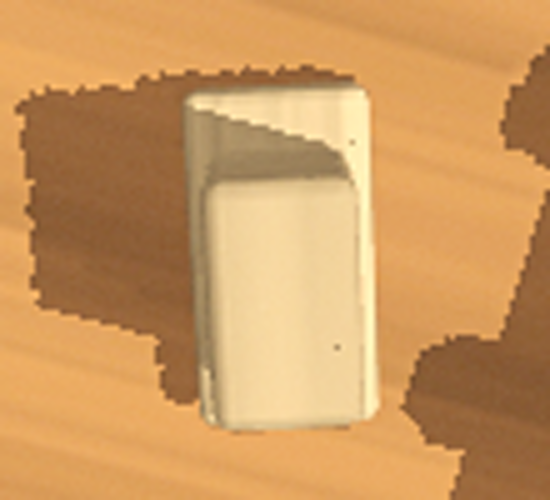

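The crop shows the grip top at full-image (311,161)-(343,210), centred about 3 mm in tool y from the fingers. I descend on it.

jog_arm(
  moves=[0.0005, 0.0025, 0.024, -0.03, 0, 0, 0.024, 0, 0, 0, 0.024, 0, 0, 0, 0.024, 0, 0, 0, 0.024, 0, 0, 0, 0.024, 0, 0, 0, 0.024, 0, 0, 0, 0.023, 0],
)

```text
time_s: 2.45
ee_pos: [0.5, 0.3899, 0.0335]
orientation: [-0.15, 0.989, -0.0, -0.0]
ft_force: [-0.3, 0.0, -0.3]
opening: 0.095
grasp_force: 0.0
```

jog_arm(
  moves=[0, 0, 0, 0, 0, 0, 0, 0, 0, 0, 0, 0, 0, 0, 0, 0, 0, 0, 0, 0, 0, 0, 0, 0, 0, 0, 0, 0, 0, 0, 0, 0],
  grip=-1,
  grip_force=25,
)

```text
time_s: 3.25
ee_pos: [0.5002, 0.3899, 0.0347]
orientation: [-0.15, 0.989, 0.0, 0.0]
ft_force: [-0.3, 0.1, -0.4]
opening: 0.0364
grasp_force: 0.0
```

jog_arm(
  moves=[0, 0, 0, 0, 0, 0, 0, 0, 0, 0, 0, 0, 0, 0, 0, 0, 0, 0, 0, 0],
)

```text
time_s: 3.75
ee_pos: [0.5002, 0.3898, 0.0347]
orientation: [-0.151, 0.989, -0.0, -0.0]
ft_force: [-0.5, -0.4, 1.5]
opening: 0.0302
grasp_force: 24.9
```

jog_arm(
  moves=[0, 0, -0.03, 0, 0, 0, -0.04, 0, 0, 0, -0.04, 0, 0, 0, -0.04, 0, 0, 0, -0.04, 0, 0, 0, -0.03, 0, 0, 0, 0, 0, 0, 0, 0, 0],
)

```text
time_s: 4.55
ee_pos: [0.5001, 0.39, 0.2544]
orientation: [-0.151, 0.989, 0.0, 0.0]
ft_force: [-0.6, 0.1, -2.7]
opening: 0.0294
grasp_force: 24.9
```

jog_arm(
  moves=[0, 0, 0, 0.124, 0, 0, 0, 0.124, 0, 0, 0, 0.125, 0, 0, 0, 0],
)

```text
time_s: 4.95
ee_pos: [0.499, 0.3892, 0.2509]
orientation: [0.035, 0.999, -0.002, -0.002]
ft_force: [-0.0, 0.1, -1.5]
opening: 0.0298
grasp_force: 24.9
```

jog_arm(
  moves=[-0.003, -0.042, 0, 0, -0.003, -0.042, 0, 0, -0.003, -0.042, 0, 0, -0.003, -0.042, 0, 0, -0.003, -0.042, 0, 0, -0.003, -0.042, 0, 0, -0.003, -0.042, 0, 0, -0.003, -0.042, 0, 0],
)

```text
time_s: 5.75
ee_pos: [0.4992, 0.0515, 0.2527]
orientation: [0.034, 0.999, -0.0, -0.001]
ft_force: [1.5, -0.3, -1.5]
opening: 0.0301
grasp_force: 24.9
```

jog_arm(
  moves=[-0.003, -0.042, 0, 0, -0.004, -0.046, 0, 0, 0, 0, 0, 0, 0, 0, 0, 0],
)

```text
time_s: 6.15
ee_pos: [0.5004, -0.0359, 0.2529]
orientation: [0.036, 0.999, 0.0, -0.001]
ft_force: [-0.2, 0.8, -1.7]
opening: 0.0296
grasp_force: 24.9
```

```bash
python3 - <<'E'
from h import *
T=tool(); np.save('T2.npy',T); im=save('wrist','w2.png'); print(T.round(4)); s=env.state();print(s['joints'].round(3),s['ft_force'])
E
```

```text
[[-9.974e-01  7.130e-02 -2.700e-03  5.004e-01]
 [ 7.130e-02  9.975e-01  1.000e-03 -3.590e-02]
 [ 2.800e-03  8.000e-04 -1.000e+00  2.529e-01]
 [ 0.000e+00  0.000e+00  0.000e+00  1.000e+00]]
[-1.770e-01 -2.250e-01  1.940e+00  1.000e-03  1.429e+00 -1.678e+00] [ 0.23166511  0.40531726 -0.80572116]
```

View pics/w2.png

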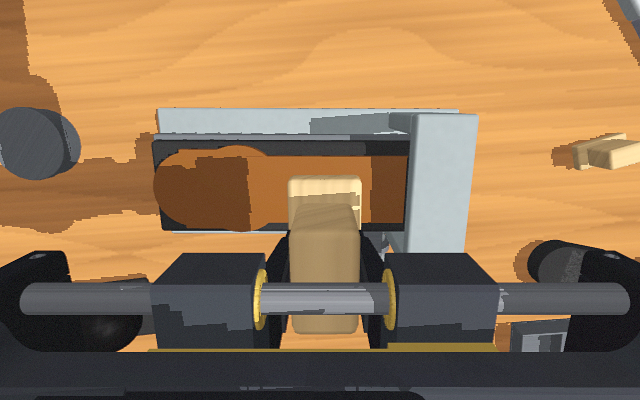

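The wrist picture shows the held block over the sole. The bridge top's corners are at (413,113) and (478,115), the sole's toe tip at (153,188), and its edges at rows 150 and 230.

```bash
python3 - <<'E'
from h import *
T=np.load('T2.npy')
c,s=np.cos(-.07),np.sin(-.07); P=lambda p:(np.array([[c,s],[-s,c]])@(p[:2]-[.5,-.055])).round(4)
for t,z,l in(('bridge',.135,[(413,113),(478,115)]),('toe, edges -x,+x',.094,[(153,188),(225,146),(225,231),(390,154),(390,229)]),('base',.012,[(157,109),(158,131)])):
  for p in l:
    w=onz('wrist',*p,z,T);print(t,p,w.round(4),P(w))
E
```

```text
bridge (413, 113) [0.4369 0.0372 0.135 ] [-0.0694  0.0875]
bridge (478, 115) [0.442  0.0875 0.135 ] [-0.0679  0.1381]
toe, edges -x,+x (153, 188) [ 0.4893 -0.197   0.094 ] [-0.0008 -0.1424]
toe, edges -x,+x (225, 146) [ 0.4551 -0.1238  0.094 ] [-0.0399 -0.0718]
toe, edges -x,+x (225, 231) [ 0.5366 -0.1357  0.094 ] [ 0.0422 -0.0779]
toe, edges -x,+x (390, 154) [0.4731 0.0261 0.094 ] [-0.0325  0.079 ]
toe, edges -x,+x (390, 229) [0.546  0.0244 0.094 ] [0.0403 0.0824]
base (157, 109) [ 0.4159 -0.2175  0.012 ] [-0.0725 -0.168 ]
base (158, 131) [ 0.4398 -0.2211  0.012 ] [-0.0484 -0.1699]
```

jog_arm(
  moves=[0, 0, 0.03, 0, 0, 0, 0.03, 0, 0, 0, 0.03, 0, 0, 0, 0.02, 0, 0, 0, 0.007, 0, 0, 0, 0, 0, 0, 0, 0, 0, 0, 0, 0, 0],
)

```text
time_s: 7.0
ee_pos: [0.5022, -0.0351, 0.1394]
orientation: [0.035, 0.999, -0.0, 0.001]
ft_force: [-0.3, -0.4, -1.1]
opening: 0.0297
grasp_force: 24.9
```

jog_arm(
  moves=[0, 0, 0.002, 0, 0, 0, 0.002, 0, 0, 0, 0.002, 0, 0, 0, 0.002, 0, 0, 0, 0.001, 0, 0, 0, 0, 0, 0, 0, 0, 0, 0, 0, 0, 0],
)

```text
time_s: 7.8
ee_pos: [0.5011, -0.0353, 0.1288]
orientation: [0.035, 0.999, -0.0, -0.0]
ft_force: [-0.6, -0.5, 0.0]
opening: 0.0301
grasp_force: 24.9
```

jog_arm(
  moves=[0, 0, 0.002, 0, 0, 0, 0.002, 0, 0, 0, 0.001, 0, 0, 0, 0, 0, 0, 0, 0, 0],
)

```text
time_s: 8.3
ee_pos: [0.5013, -0.0353, 0.124]
orientation: [0.035, 0.999, -0.0, 0.0]
ft_force: [-2.0, -1.0, 3.1]
opening: 0.0297
grasp_force: 24.9
```

jog_arm(
  moves=[0, 0, 0.001, 0, 0, 0, 0.001, 0, 0, 0, 0, 0, 0, 0, 0, 0],
)

```text
time_s: 8.7
ee_pos: [0.5013, -0.0353, 0.1219]
orientation: [0.035, 0.999, -0.0, 0.0]
ft_force: [-2.4, -0.6, 5.6]
opening: 0.0302
grasp_force: 24.9
```

jog_arm(
  moves=[0, 0, 0.001, 0, 0, 0, 0, 0, 0, 0, 0, 0, 0, -0.007, 0, 0, 0, -0.008, 0, 0, 0, -0.008, 0, 0, 0, -0.008, 0, 0, 0, -0.008, 0, 0],
)

```text
time_s: 9.5
ee_pos: [0.4996, -0.0734, 0.1215]
orientation: [0.036, 0.999, 0.001, 0.002]
ft_force: [0.4, 4.1, 5.5]
opening: 0.0298
grasp_force: 24.9
```

jog_arm(
  moves=[0, -0.008, 0, 0, 0, -0.008, 0, 0, 0, -0.008, 0, 0, 0, -0.008, 0, 0, 0, -0.008, 0, 0],
)

```text
time_s: 10.0
ee_pos: [0.4968, -0.1134, 0.1215]
orientation: [0.036, 0.999, 0.001, 0.002]
ft_force: [0.9, 4.2, 5.1]
opening: 0.0298
grasp_force: 24.9
```

jog_arm(
  moves=[0, -0.0075, 0.001, 0, 0, -0.0075, 0, 0, 0, -0.0075, 0, 0, 0, -0.0075, 0, 0, 0, -0.0075, 0, 0, 0, -0.0075, 0, 0, 0, -0.007, 0, 0, 0, 0, 0, 0],
)

```text
time_s: 10.8
ee_pos: [0.4929, -0.1661, 0.1205]
orientation: [0.036, 0.999, 0.0, 0.001]
ft_force: [0.6, 0.9, 5.8]
opening: 0.0297
grasp_force: 25.0
```

jog_arm(
  moves=[0, 0, 0, 0, 0, 0, 0, 0, 0, 0, 0, 0],
)

```text
time_s: 11.1
ee_pos: [0.4929, -0.166, 0.1206]
orientation: [0.036, 0.999, -0.0, 0.001]
ft_force: [0.3, 1.0, 5.8]
opening: 0.0296
grasp_force: 25.0
```

jog_arm(
  moves=[0, 0, -0.02, 0, 0, 0, -0.04, 0, 0, 0, -0.04, 0, 0, 0, -0.03, 0, 0, 0, 0, 0, 0.0025, 0.043, 0, 0, 0.0025, 0.043, 0, 0, 0.0025, 0.043, 0, 0],
)

```text
time_s: 11.9
ee_pos: [0.4926, -0.0353, 0.2468]
orientation: [0.036, 0.999, 0.0, -0.001]
ft_force: [0.7, 0.6, -0.7]
opening: 0.03
grasp_force: 25.0
```

jog_arm(
  moves=[0.0025, 0.043, 0, 0, 0.0025, 0.043, 0, 0, 0.0025, 0.043, 0, 0, 0.0025, 0.043, 0, 0, 0.0025, 0.043, 0, 0, 0.0025, 0.043, 0, 0, 0.0025, 0.043, 0, 0, 0.0025, 0.043, 0, 0],
)

```text
time_s: 12.7
ee_pos: [0.4968, 0.3095, 0.2464]
orientation: [0.035, 0.999, -0.001, -0.001]
ft_force: [0.6, -1.8, -0.9]
opening: 0.0299
grasp_force: 25.0
```

jog_arm(
  moves=[0.0025, 0.043, 0, 0, 0.0025, 0.035, 0, 0, 0, 0, 0, 0, 0, 0, 0, 0, 0, 0, 0, 0],
)

```text
time_s: 13.2
ee_pos: [0.498, 0.385, 0.2479]
orientation: [0.036, 0.999, -0.001, -0.001]
ft_force: [-0.3, -0.4, -1.7]
opening: 0.0297
grasp_force: 25.0
```

jog_arm(
  moves=[0, 0, 0.04, 0, 0, 0, 0.05, 0, 0, 0, 0.05, 0, 0, 0, 0.04, 0, 0, 0, 0.02, 0, 0, 0, 0.008, 0, 0, 0, 0, 0, 0, 0, 0, 0],
)

```text
time_s: 14.0
ee_pos: [0.4997, 0.3862, 0.0435]
orientation: [0.036, 0.999, 0.001, 0.001]
ft_force: [0.4, 0.2, -1.7]
opening: 0.0295
grasp_force: 25.0
```

jog_arm(
  moves=[0, 0, 0.002, 0, 0, 0, 0.001, 0, 0, 0, 0.001, 0, 0, 0, 0, 0, 0, 0, 0, 0],
)

```text
time_s: 14.5
ee_pos: [0.4984, 0.3861, 0.0378]
orientation: [0.035, 0.999, 0.0, 0.0]
ft_force: [-0.5, 0.5, -1.1]
opening: 0.0294
grasp_force: 25.0
```

jog_arm(
  moves=[0, 0, 0.001, 0, 0, 0, 0.001, 0, 0, 0, 0.001, 0, 0, 0, 0, 0, 0, 0, 0, 0],
)

```text
time_s: 15.0
ee_pos: [0.4985, 0.3861, 0.0347]
orientation: [0.035, 0.999, 0.0, 0.0]
ft_force: [-0.9, -0.4, -1.5]
opening: 0.0299
grasp_force: 25.0
```

jog_arm(
  moves=[0, 0, 0.001, 0, 0, 0, 0, 0, 0, 0, 0, 0],
)

```text
time_s: 15.3
ee_pos: [0.4985, 0.3861, 0.0346]
orientation: [0.035, 0.999, -0.0, -0.0]
ft_force: [-3.2, -1.9, 4.7]
opening: 0.03
grasp_force: 25.0
```

Touching the bench; release and rise.

jog_arm(
  moves=[0, 0, 0, 0, 0, 0, 0, 0, 0, 0, 0, 0, 0, 0, 0, 0, 0, 0, 0, 0, 0, 0, 0, 0, 0, 0, 0, 0, 0, 0, 0, 0],
  grip=0.6,
)

```text
time_s: 16.1
ee_pos: [0.4984, 0.386, 0.0337]
orientation: [0.035, 0.999, 0.0, 0.0]
ft_force: [-0.3, -0.8, -0.1]
opening: 0.0755
grasp_force: 0.0
```

jog_arm(
  moves=[0, 0, -0.02, 0, 0, 0, -0.04, 0, 0, 0, -0.05, 0, 0, 0, -0.05, 0, 0, 0, -0.04, 0, 0, 0, 0, 0, 0, 0, 0, 0],
)

```text
time_s: 16.8
ee_pos: [0.499, 0.3864, 0.2354]
orientation: [0.035, 0.999, 0.001, 0.001]
ft_force: [0.8, -0.0, -0.4]
opening: 0.0758
grasp_force: 0.0
```

```bash
python3 - <<'E'
from h import *
T=tool(); np.save('T3.npy',T); im=save('wrist','w3.png'); a=save('scene','a3.png'); b=save('side','b3.png'); print(T.round(4))
c=lambda i,y,x:cv2.resize(i[y:y+100,x:x+130],None,fx=3,fy=3,interpolation=2)
cv2.imwrite('pics/m3.png',np.vstack([np.hstack([c(im,120,260),c(a,225,340)]),np.hstack([c(b,140,260),c(a,150,260)])])[:,:,::-1])
E
```

```text
[[-0.9975  0.0707  0.0026  0.499 ]
 [ 0.0707  0.9975  0.0017  0.3864]
 [-0.0025  0.0019 -1.      0.2354]
 [ 0.      0.      0.      1.    ]]
```

View pics/m3.png

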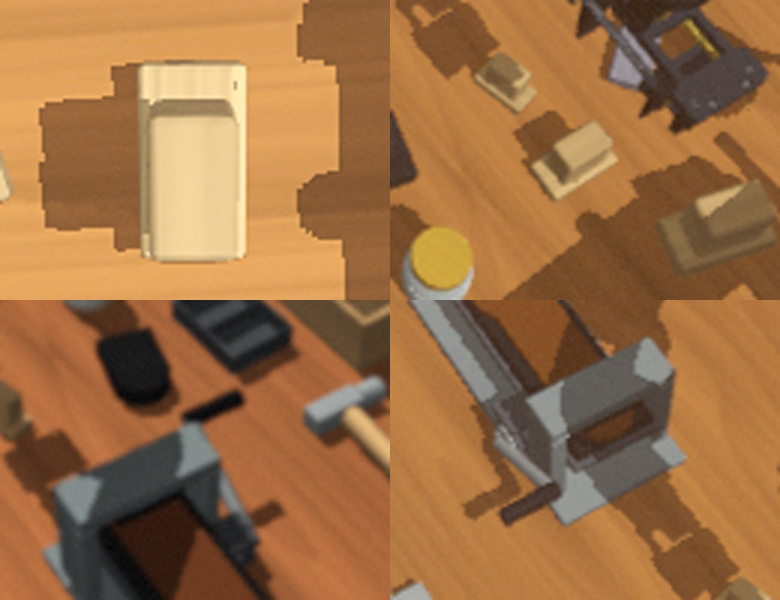

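The block stands upright by itself on its foot. The bar's outer end is at scene (298.5,222) and side (340,173.5).

```bash
python3 - <<'E'
from h import *
c,s=np.cos(-.072),np.sin(-.072); o=np.array([.5005,-.056]);A=np.array([[c,-s],[s,c]])
P=lambda p:(A.T@(p[:2]-o)).round(4)
for a,b in [((298.5,222),(340,173.5)),((316.7,213.3),(323,177.7))]:
  w,e=tri(ray('scene',*a),ray('side',*b));print(w.round(4),e.round(4),P(w),'angle from z',np.arccos((w[2]-.03)/.13),'from y',np.arcsin(min(1,(P(w)[1]-.06)/.13)))
for th in(.89,.93):print('bar at',th,o+A@[.119,.06+.13*np.sin(th)],.03+.13*np.cos(th))
print('upright',o+A@[.119,.06])
E
```

```text
[0.6546 0.1046 0.0918] 0.0074 [0.1422 0.1713] angle from z 1.0757492013638583 from y 1.0277797414805532
[0.6005 0.1147 0.1001] 0.0103 [0.0875 0.1774] angle from z 1.001104132419949 from y 1.1268807266722094
bar at 0.89 [0.63077506 0.09604155] 0.1118235634545806
bar at 0.93 [0.63100464 0.09922454] 0.10771841769734877
upright [ 0.62350795 -0.00471605]
```

jog_arm(
  moves=[-0.0217, -0.0389, 0, 0, -0.0217, -0.0389, 0, 0, -0.0217, -0.0389, 0, 0, -0.0217, -0.0389, 0, 0, -0.0217, -0.0389, 0, 0, -0.0217, -0.0389, 0, 0, -0.0217, -0.0389, 0, 0, 0, 0, 0, 0],
  grip=0.8,
)

```text
time_s: 17.75
ee_pos: [0.6313, 0.099, 0.2309]
orientation: [0.038, 0.999, -0.001, -0.002]
ft_force: [0.1, 1.3, -0.8]
opening: 0.0858
grasp_force: 0.0
```

jog_arm(
  moves=[0, 0, 0, 0, 0, 0, 0, 0, 0, 0, 0, 0],
)

```text
time_s: 18.05
ee_pos: [0.63, 0.1049, 0.233]
orientation: [0.035, 0.999, 0.0, -0.001]
ft_force: [-0.3, 0.2, -0.4]
opening: 0.0853
grasp_force: 0.0
```

```bash
python3 - <<'E'
from h import *
T=tool(); np.save('T4.npy',T); im=save('wrist','w4.png'); print(T.round(4))
E
```

```text
[[-9.976e-01  6.900e-02 -1.200e-03  6.300e-01]
 [ 6.900e-02  9.976e-01  1.000e-04  1.049e-01]
 [ 1.200e-03  0.000e+00 -1.000e+00  2.330e-01]
 [ 0.000e+00  0.000e+00  0.000e+00  1.000e+00]]
```

View pics/w4.png

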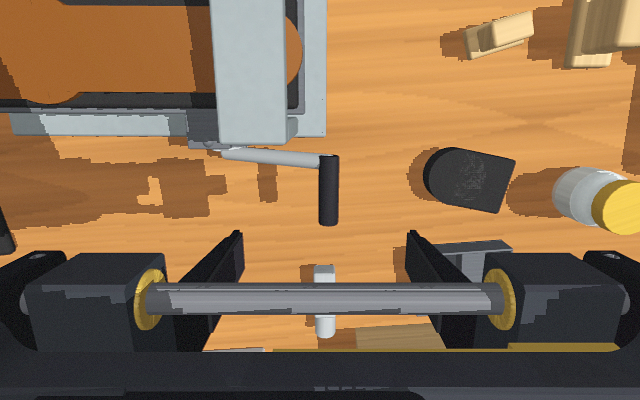

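The wrist picture shows the bar from (329,157) at the rod to (329,225) at its outer end, between the open fingers in y. The jar and heel are clear to the right.

```bash
python3 - <<'E'
from h import *
T=np.load('T4.npy')
c,s=np.cos(-.072),np.sin(-.072); o=np.array([.5005,-.056]);A=np.array([[c,-s],[s,c]])
for z in(.095,.11):
  for p in[(329,157),(329,191),(329,225)]:
    w=onz('wrist',*p,z,T);print(z,p,(A.T@(w[:2]-o)).round(4),(T[:3,:3].T@(w-T[:3,3])).round(4))
E
```

```text
0.095 (329, 157) [0.0861 0.1733] [0.0313 0.0035 0.138 ]
0.095 (329, 191) [0.1161 0.1735] [0.0013 0.0036 0.138 ]
0.095 (329, 225) [0.1477 0.1737] [-0.0303  0.0037  0.1379]
0.11 (329, 157) [0.084  0.1731] [0.0334 0.0033 0.123 ]
0.11 (329, 191) [0.1125 0.1733] [0.0049 0.0034 0.123 ]
0.11 (329, 225) [0.1425 0.1735] [-0.0251  0.0035  0.123 ]
```

jog_arm(
  moves=[-0.001, 0.0035, 0.03, 0, 0, 0, 0.03, 0, 0, 0, 0.03, 0, 0, 0, 0.03, 0, 0, 0, 0.02, 0, 0, 0, 0.006, 0, 0, 0, 0, 0, 0, 0, 0, 0],
)

```text
time_s: 18.9
ee_pos: [0.6328, 0.1076, 0.0892]
orientation: [0.035, 0.999, 0.0, 0.001]
ft_force: [-0.3, 0.7, -0.1]
opening: 0.0855
grasp_force: 0.0
```

jog_arm(
  moves=[0, 0, 0, 0, 0, 0, 0, 0, 0, 0, 0, 0, 0, 0, 0, 0, 0, 0, 0, 0, 0, 0, 0, 0, 0, 0, 0, 0, 0, 0, 0, 0],
  grip=-1,
  grip_force=25,
)

```text
time_s: 19.7
ee_pos: [0.6319, 0.1071, 0.0876]
orientation: [0.035, 0.999, -0.0, -0.0]
ft_force: [-0.2, -0.1, -0.3]
opening: 0.0271
grasp_force: 0.0
```

jog_arm(
  moves=[0, 0, 0, 0, 0, 0, 0, 0, 0, 0, 0, 0, 0, 0, 0, 0],
)

```text
time_s: 20.1
ee_pos: [0.632, 0.1081, 0.0877]
orientation: [0.035, 0.999, 0.001, 0.0]
ft_force: [0.5, 5.9, -0.6]
opening: 0.0175
grasp_force: 25.0
```

jog_arm(
  moves=[0, -0.0061, -0.0096, 0, 0, -0.0069, -0.009, 0, 0, -0.0077, -0.0083, 0, 0, -0.0083, -0.0077, 0, 0, 0, 0, 0, 0, 0, 0, 0],
)

```text
time_s: 20.7
ee_pos: [0.6299, 0.0799, 0.124]
orientation: [0.036, 0.999, 0.002, 0.0]
ft_force: [-2.7, 6.8, 6.3]
opening: 0.0178
grasp_force: 25.0
```

jog_arm(
  moves=[0, -0.009, -0.0069, 0, 0, -0.0096, -0.0061, 0, 0, -0.0101, -0.0052, 0, 0, -0.0104, -0.0044, 0, 0, 0, 0, 0, 0, 0, 0, 0],
)

```text
time_s: 21.3
ee_pos: [0.6273, 0.042, 0.1491]
orientation: [0.035, 0.999, 0.003, 0.0]
ft_force: [-7.9, 9.9, 14.8]
opening: 0.017
grasp_force: 25.0
```

jog_arm(
  moves=[0, -0.0109, -0.0034, 0, 0, -0.011, -0.0024, 0, 0, -0.0113, -0.0015, 0, 0, -0.0113, -0.0005, 0, 0, 0, 0, 0, 0, 0, 0, 0, 0, 0, 0, 0],
)

```text
time_s: 22.0
ee_pos: [0.6247, -0.0044, 0.156]
orientation: [0.035, 0.999, 0.001, 0.001]
ft_force: [-4.0, 5.1, 11.2]
opening: 0.0173
grasp_force: 25.0
```

jog_arm(
  moves=[0, 0, -0.002, 0, 0, 0, -0.002, 0, 0, 0, 0, 0, 0, 0, 0, 0],
)

```text
time_s: 22.4
ee_pos: [0.6245, -0.0043, 0.1561]
orientation: [0.035, 0.999, 0.001, 0.001]
ft_force: [4.6, 5.2, -2.1]
opening: 0.0175
grasp_force: 25.0
```

```bash
python3 - <<'E'
from h import *
a=save('scene','a5.png'); b=save('side','b5.png')
c=lambda i,y,x:cv2.resize(i[y:y+160,x:x+200],None,fx=2,fy=2,interpolation=2)
cv2.imwrite('pics/m5.png',np.vstack([np.hstack([c(a,130,230),c(b,90,250)]),np.hstack([c(a,210,330),c(b,110,170)])])[:580,:,::-1])
s=env.state();print(s['time_s'],s['ee_pos'],s['ft_force'],s['qvel'].round(3),s['grasp_force'])
E
```

```text
22.5 [ 0.62452308 -0.00437637  0.15611165] [ 4.27110215  4.31321277 -1.82977627] [ 0.001  0.001  0.    -0.     0.001 -0.002] 25.00142365694046
```

View pics/m5.png

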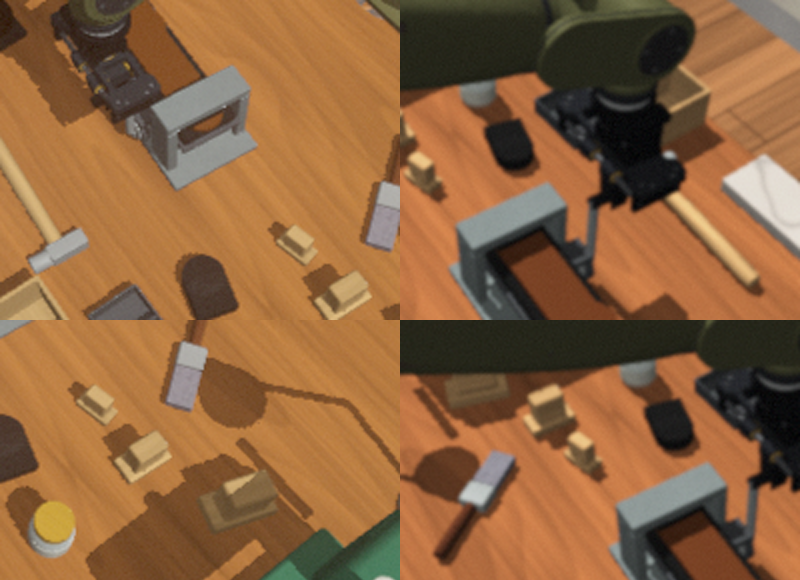

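The side view shows the lever's rod upright, held at the bar by the gripper ((590,265) to (597,197) in the crop), and the block standing free. The spring's pull on the tool is about 5 N towards the heel and the arm is still, so I hand in.

```bash
python3 -c "
from h import *
print(env.close_job())"
```

```text
the job is handed in; nothing more can be done
None
```

I handed the job in at about 22.5 s of the 72 s; the hand-in call gave no verdict. The sole was rubbed from beside the bridge to the toe at about 7 N. The block stands free on its base on the bench, and the gripper is holding the cam lever upright.

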